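Zero the blood-cell counter through its shuttered well

ROBOT

A 6-joint arm with a two-finger parallel gripper is mounted at the origin on the work surface. World frame = base frame: x ahead of the robot, y to its left, z up, the work surface at z = 0. Lengths are in m, angles in degrees, forces in N, time in s.
With the tool pointing down it reaches from about 0.3 to 0.75 m from the base axis. Payload 8.5 kg.
Tool frame: the origin (TCP) lies midway between the tips of the shut fingers; the grasp point (between the pads) lies 19 mm behind it; z points along the fingers, y is the direction in which the jaws open and shut (so a half turn about z gives the same grasp; the last joint's range is limited). The gripper opens to 85 mm and grips with 20 to 120 N. Pads are 22 mm wide; open, the fingers measure 114 mm over their backs; the gripper's body (76 mm by 85 mm) begins 54 mm behind the grasp point. The pads swing forward as they close: fully open they stand 13 mm farther back than shut.
Start: joints at [-87.393, 21.807, 74.336, -0, 83.858, -12.336], TCP at [0.142, -0.531, 0.231] pointing down, gripper open.
Joint ranges: [-178.18, 178.18], [-50.72, 133.34], [12.68, 142.11], [-81.47, 261.47], [9.98, 163.14], [-165.26, 165.26]. Speed limits (degrees/s): [136.94, 136.94, 180, 180, 180, 180].

INTERFACE

Orientations are given as a 3x3 rotation matrix whose columns are the frame's x, y, z axes.
In Python, from rig import status, eyes, env gives the robot as it stands. The module is installed in compiled form; this text tells all that it offers.
- The arm moves only by the tool play_rows, never from a script. Its argument "targets" is text: rows parted by semicolons, each of 5 numbers parted by spaces: the shift along the tool's x, y, z in m, then the turn about the tool's z in rad, then the closure, from 0 (fully open) to 1 (shut). A call has 1 to 5 rows; each row is the pose to reach, as a shift and turn from the pose commanded when the call began, along the tool's axes at that moment; what a row does not reach only later rows make up. A row lasts 1/10 s, in which the tool goes at most 50 mm and 8.59 degrees, less where a joint would pass 70% of its speed; a pose out of reach is approached as far as the arm can. A call with a gripper value outside its range is refused whole. The fingers move at their own pace and stop on an object; "force" is the grip in N (left out, the last holds). Time passes only in rows, so rows that repeat a pose let the fingers close. It gives the time, the measured TCP pose, the force and the opening at its end, in the units of the state.
- status.observe(): the state, without advancing time (a new reading comes with each control period).
- eyes.get_image(name): name is "scene" or "top" or "wrist"; returns a dict with "pixels" (420x560x3 uint8, red, green, blue), "range_z" (420x560 float32, m along the optical axis (not along the pixel's ray), 0 where there is no reading), "mtx" (3x3 intrinsics, pixels), "k1" (the pictures are not rectified: a ray, as slopes to the right and down, at radius r is drawn at 1 + k1 r^2 times it, then the intrinsics apply), "world_to_cam" (4x4, takes a point from world to camera coordinates); the wrist camera has in their place "T_tool_cam" (4x4, takes a point from camera to tool coordinates, whose origin is the TCP and whose axes are the flange's). Camera axes: x right, y up, looking along -z (the intrinsics and any distortion apply to the point x, -y, -z); pixel columns grow to the right and rows downward; lengths in m; the calibration is good to about 2 mm. A picture is of the moment at which its call begins: read the wrist's pose just before it.
- env.close_job(): hands the job in, once; it reports no verdict.
The state is a dict: "time_s": time; "q": joint angles; "qvel": joint speeds; "joint_efforts": joint torques, N m; "position": TCP position; "tool_rot": TCP orientation; "ft_force": force on the tool from outside, world axes, zero at the start; "wrist_torque": the same for the moment, N m; "grip_width": finger opening in m.
Only numpy, scipy, OpenCV 4.12 (cv2) and the standard library are available. Lean on these libraries where they do the work, as an engineer would, in place of code of your own. Each camera call takes 0.05 s, during which the arm holds its last target.

TASK

Zero the cell counter on the microscope bench with a fingertip: slide the small shutter on its top fully open, reach into the well beneath and press the sunken key fully down, then take the finger out and slide the shutter fully shut again. Push and press gently: pinch or lift nothing, leave the four raised tally keys unpressed, and leave the counter and the things standing around it where they are.

Things in the scene. Friction and masses are not known exactly. Their poses are not given: they have to be found in the camera images.
- counter: cell counter, a cream box standing loose on the bench, 150 (its x) x 260 (its y) x 60 mm high, 1.8 kg; slides if pushed over about 12 N. Origin: centre of its underside, z up. Flat top (deck) at 60 mm. In its frame (mm): well at x 20, y -70; shutter rails 5 wide, 6 high, along y at x -10.5 and 50.5, y -99 to 15; display 70 x 85 x 7 high at x 20, y 76; tally keys along its -x edge
- well_mouth (a point): centre of the mouth of the well, at deck height on the counter. The well is square, 46 x 46 mm, sides along the counter's x and y, 32 mm deep, with upright walls and a flat floor; x, y, z axes as the counter's
- zero_key_top (a point): centre of the top of the sunken key: a round black key 20 mm in diameter standing in the middle of the well, its top 16 mm below the deck when up; it moves straight down
- zero_key (a joint): travel of the sunken key (m): 0 up, 0.006 fully down. Spring return: starts to move at about 1.5 N, fully down at about 5 N
- shutter (a joint): position of the shutter (m): 0 fully shut over the well (starts here or up to 0.015 open), 0.054 fully open; it grows as the shutter slides along the counter's +y. About 1.2 N of friction; it stays where it is left; end stops at both ends
- shutter_rib (a point): top centre of the push rib, which stands across the middle of the grey shutter. The shutter is a plate 54 (x) x 56 (y) x 3 mm, its upper face 3.5 mm above the deck; the rib is 40 mm long along the counter's x, 6 mm thick along y, and its top is 19 mm above the deck. With the shutter shut the rib stands right over the well's centre
- oil_bottle: small amber oil bottle standing near the counter, 28 mm in diameter, 62 mm high; origin at the centre of its underside. Leave it alone
- jar: capped specimen jar standing near the counter, about 46 mm in diameter, 55 mm high; origin at the centre of its underside. Leave it alone
- slide_box: closed box for microscope slides lying near the counter, 35 (its x) x 81 (its y) x 26 mm high; origin at the centre of its underside. Leave it alone
- tally0 (a joint): travel of tally key 0 (m), 0 up, 0.004 fully down, about 1.5 N to start: a raised black key 22 (x) x 30 (y) mm, top 11 mm above the deck, at x -52, y -75 mm in the counter's frame. Not to be pressed
- tally1 (a joint): travel of tally key 1 (m), 0 up, 0.004 fully down, about 1.5 N to start: a raised black key 22 (x) x 30 (y) mm, top 11 mm above the deck, at x -52, y -25 mm in the counter's frame. Not to be pressed
- tally2 (a joint): travel of tally key 2 (m), 0 up, 0.004 fully down, about 1.5 N to start: a raised black key 22 (x) x 30 (y) mm, top 11 mm above the deck, at x -52, y 25 mm in the counter's frame. Not to be pressed
- tally3 (a joint): travel of tally key 3 (m), 0 up, 0.004 fully down, about 1.5 N to start: a raised black key 22 (x) x 30 (y) mm, top 11 mm above the deck, at x -52, y 75 mm in the counter's frame. Not to be pressed

How it is judged (in metres and radians):
On the way, in this order (a step that is already met when the one before it is completed fails the run):
1. the shutter is slid fully open (0.045 or more) (value of joint shutter above 0.045 m), for 0.1 s.
2. the sunken key is pressed fully down (0.0045 or more), the shutter open (value of joint zero_key above 0.0045 m and value of joint shutter above 0.035 m), for 0.1 s.
3. the shutter is slid shut again (0.005 or less), the key up (value of joint shutter below 0.005 m and value of joint zero_key below 0.0015 m), for 0.2 s.
At the end, for the whole second after the job is handed in: After the shutter was opened and the key pressed: the shutter is within 5 mm of fully shut, the sunken key is up, the counter stands flat within 25 mm of its start, the bystanders are within 20 mm of theirs, and the robot touches nothing (all of step 3 and distance of counter from where it was at the start of the episode below 0.025 m and angle between counter's own z axis and vertical below 0.03 rad and linear speed of counter below 0.01 m/s and distance of each of oil_bottle, jar, slide_box from where it was at the start of the episode below 0.02 m).
It fails at once if the counter is lifted or tipped (height (world z) of counter above 0.01 m or angle between counter's own z axis and vertical above 0.08 rad).
It fails at once if the counter is shoved more than 25 mm (distance of counter from where it was at the start of the episode above 0.025 m).
It fails at once if the fingers pinch the counter or its shutter, or bear on it, with over 38 N (contact force between the fingers and counter above 38 N).
It fails at once if a raised tally key is pressed (2.5 mm or more) (value of joint any of tally0, tally1, tally2, tally3 above 0.0025 m).
It fails at once if a bystander is moved, lifted or knocked over (distance of any of oil_bottle, jar, slide_box from where it was at the start of the episode above 0.02 m or angle between any of oil_bottle, jar, slide_box's own z axis and vertical above 0.4 rad).
It also fails if it takes over 54 s, if anything falls off the work surface, if the arm or the gripper's body presses on something with over 40 N, if the wrist force passes 120 N, or if a joint passes its speed limit or range.

## Working session

There is one attempt and no reset: what is moved stays moved. The work goes in short steps, Python scripts to look and compute and a tool call to move; the robot and the scene stay as the last step left them, time stands still between calls to the robot, and variables do not carry over. Pictures are saved under pics/ and viewed, and the job is handed in when it is done.

Besides the shell and the picture viewer there is one more tool, called after "Request:" in YAML: its name, and indented under it one key for each argument. play_rows: Moves the arm, as the interface text tells. Its arguments: {"type":"object","properties":{"targets":{"type":"string"},"force":{"type":"number"}},"required":["targets"]}

```bash
mkdir -p pics; python3 - <<'E'
from rig import status, eyes, env
import cv2, pickle
s=status.observe();print(s)
d={}
for n in("scene","top","wrist"):
    im=eyes.get_image(n);d[n]=im
    cv2.imwrite(f"pics/{n}0.png",im["pixels"][:,:,::-1])
    print(n,im["mtx"].tolist(),im["k1"],im.get("world_to_cam",im.get("T_tool_cam")))
pickle.dump((s,d),open("d0.pkl","wb"))
E
```

```text
{'time_s': 0.0, 'q': array([-8.73928619e+01,  2.18430952e+01,  7.43860772e+01, -4.27806035e-04,
        8.38598431e+01, -1.23368028e+01]), 'qvel': array([ 0.0704025 , -0.08995133,  0.03793941, -0.00317441, -0.03652029,
       -0.06223178]), 'joint_efforts': array([ 3.94230728e-04, -4.48458195e+01, -2.31276548e+01, -2.20934990e-04,
        4.68399347e-03, -5.80576781e-06]), 'position': array([ 0.14180274, -0.53108888,  0.23068427]), 'tool_rot': array([[ 9.66178402e-01,  2.57874562e-01, -7.80860058e-05],
       [ 2.57874369e-01, -9.66177211e-01,  1.55166760e-03],
       [ 3.24690684e-04, -1.51932411e-03, -9.99998793e-01]]), 'ft_force': array([ 0.2413561 ,  1.52814976, -0.15667608]), 'wrist_torque': array([-0.00795773, -0.00499347, -0.01815465]), 'grip_width': 0.08523738866472368}
scene [[400.87671834454216, 0.0, 282.90948806389275], [0.0, 400.87671834454216, 203.92990659596572], [0.0, 0.0, 1.0]] -0.03619669662522816 [[-5.31224413e-01  8.47231151e-01 -2.92414374e-05  2.94828532e-01]
 [-6.54596681e-01 -4.10418305e-01  6.34870066e-01  3.53383593e-01]
 [ 5.37869695e-01  3.37277619e-01  7.72618922e-01 -1.07955186e+00]
 [ 0.00000000e+00  0.00000000e+00  0.00000000e+00  1.00000000e+00]]
top [[481.80973986308885, 0.0, 273.52524114449534], [0.0, 481.80973986308885, 211.16639908455105], [0.0, 0.0, 1.0]] -0.16432158052707382 [[ 0.02087968 -0.99977944 -0.0022627   0.00462656]
 [ 0.98351145  0.02013318  0.17972171 -0.59668693]
 [-0.17963651 -0.00597793  0.98371489 -1.03595483]
 [ 0.          0.          0.          1.        ]]
wrist [[344.4395793006692, 0.0, 279.3225920156158], [0.0, 344.4395793006692, 212.99484878940373], [0.0, 0.0, 1.0]] 0.02366578494395167 [[ 1.13459056e-03  9.59523230e-01  2.81627209e-01  7.11379404e-02]
 [ 9.99999313e-01 -1.00605689e-03 -6.00988881e-04  2.84422244e-04]
 [-2.93329798e-04  2.81627697e-01 -9.59523712e-01 -1.42604555e-01]
 [ 0.00000000e+00  0.00000000e+00  0.00000000e+00  1.00000000e+00]]
```

View pics/top0.png

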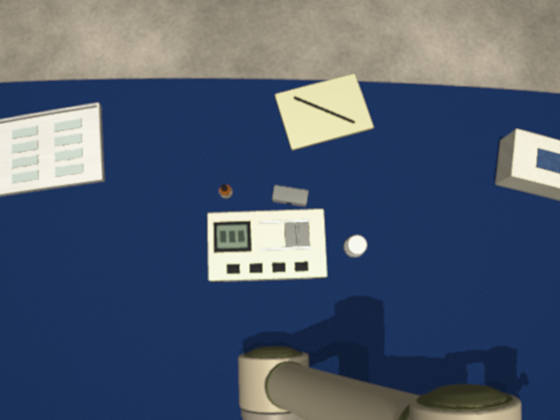

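View pics/scene0.png

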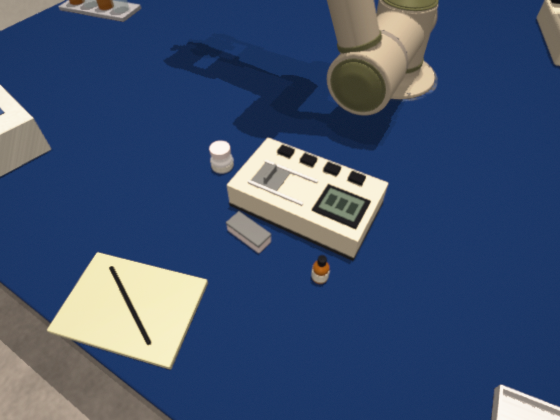

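View pics/wrist0.png

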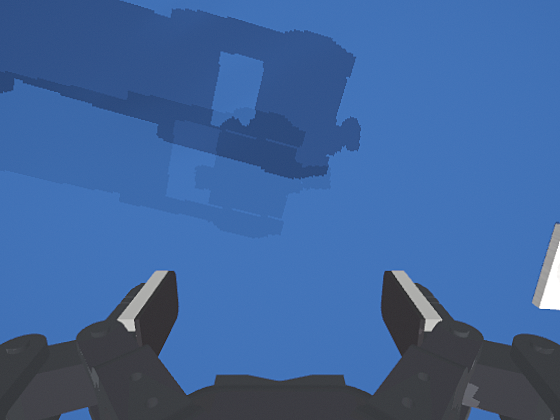

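```bash
cat > h.py <<'E'
import numpy as np, cv2
def pts(im,T_wc=None):
    K=im["mtx"];h,w=im["range_z"].shape
    u,v=np.meshgrid(np.arange(w),np.arange(h))
    uv=np.stack([u,v],-1).reshape(-1,1,2).astype(float)
    n=cv2.undistortPoints(uv,K,np.array([im["k1"],0,0,0,0.])).reshape(h,w,2)
    z=im["range_z"].astype(float)
    c=np.stack([n[...,0]*z,-n[...,1]*z,-z,np.ones_like(z)],-1)
    T=np.linalg.inv(im["world_to_cam"]) if T_wc is None else T_wc
    p=(c@T.T)[...,:3]; p[z<=0]=np.nan
    return p
def wristT(s,im):
    T=np.eye(4);T[:3,:3]=s["tool_rot"];T[:3,3]=s["position"];return T@im["T_tool_cam"]
def proj(im,P,T_wc=None):
    M=im["world_to_cam"] if T_wc is None else np.linalg.inv(T_wc)
    c=np.c_[np.atleast_2d(P),np.ones(len(np.atleast_2d(P)))]@M.T
    n=c[:,:2]/-c[:,2:3]*[1,-1]; r2=(n**2).sum(1,keepdims=True)
    return n*(1+im["k1"]*r2)*im["mtx"][0,0]+im["mtx"][:2,2]
E
python3 - <<'E'
import pickle,numpy as np,cv2
from h import *
s,d=pickle.load(open("d0.pkl","rb"))
for n in("top","scene"):
    p=pts(d[n]); x,y,z=p[...,0],p[...,1],p[...,2]
    near=(x>.3)&(x<.75)&(y>-.3)&(y<.3)
    print(n,"bench z",np.nanmedian(z[near&(z<.02)]))
    m=near&(z>.05)&(z<.085)
    k,lab,st,c=cv2.connectedComponentsWithStats(m.astype(np.uint8))
    for i in range(1,k):
        if st[i,4]>300:
            q=p[lab==i]; qd=q[(q[:,2]<.066)]
            r=cv2.minAreaRect(q[:,:2].astype(np.float32)*1000);print(st[i],r,"deckz",np.median(q[:,2]),np.percentile(q[:,2],[5,50,95]))
    m=near&(z>.012)
    k,lab,st,c=cv2.connectedComponentsWithStats(m.astype(np.uint8))
    for i in range(1,k):
        if st[i,4]>20:
            q=p[lab==i];print(st[i],np.nanmin(q,0).round(3),np.nanmax(q,0).round(3),q.mean(0).round(3))
E
```

```text
top bench z -8.898434727722115e-05
[ 208  210  119   70 7759] ((520.826416015625, 32.035369873046875), (149.1964874267578, 261.709228515625), 3.204586982727051) deckz 0.061077026853308736 [0.05698165 0.06107703 0.07023507]
[219 184  13  14 138] [0.634 0.118 0.012] [0.661 0.146 0.067] [0.644 0.13  0.042]
[272 186  36  20 532] [ 0.62  -0.061  0.012] [0.663 0.021 0.033] [ 0.64  -0.02   0.025]
[ 208  210  119   71 7888] [ 0.439 -0.102  0.015] [0.601 0.165 0.084] [0.518 0.032 0.062]
[345 236  21  20 328] [ 0.503 -0.191  0.013] [ 0.545 -0.149  0.06 ] [ 0.523 -0.168  0.048]
[257 347  36   4 120] [ 0.3   -0.026  0.113] [0.303 0.044 0.167] [0.302 0.007 0.144]
[ 424  384   91   23 1482] [ 0.3   -0.24   0.606] [ 0.312 -0.146  0.675] [ 0.306 -0.184  0.648]
scene bench z 0.0005863922042994574
[ 226  138  162  107 9040] ((520.8577270507812, 30.588088989257812), (153.04766845703125, 262.3563537597656), 3.3879923820495605) deckz 0.06153865841770528 [0.05854575 0.06153866 0.07116351]
[336  71  36  35 872] [ 0.3   -0.031  0.091] [0.307 0.05  0.17 ] [0.302 0.009 0.132]
[  226   138   162   119 10859] [ 0.438 -0.102  0.012] [0.604 0.165 0.082] [0.54  0.042 0.058]
[210 141  23  30 521] [ 0.505 -0.191  0.012] [ 0.549 -0.148  0.058] [ 0.532 -0.165  0.041]
[226 211  45  39 869] [ 0.621 -0.063  0.012] [0.666 0.021 0.03 ] [ 0.646 -0.017  0.025]
[311 254  18  28 370] [0.637 0.118 0.013] [0.664 0.146 0.065] [0.655 0.134 0.04 ]
```

Request:
play_rows:
  targets: "0.035 -0.030 -0.004 0.0 1; 0.07 -0.06 -0.008 0.0 1; 0.105 -0.09 -0.012 0.0 1; 0.14 -0.12 -0.016 0.0 1; 0.175 -0.15 -0.02 0.0 1"
  force: 20

```text
time_s: 0.65
position: [0.2728, -0.3396, 0.2513]
tool_rot: [[0.966, 0.257, -0.0], [0.257, -0.966, 0.0], [0.0, -0.0, -1.0]]
ft_force: [1.2, -0.3, -0.2]
grip_width: 0.0121
```

Request:
play_rows:
  targets: "0.036 -0.032 0 0.04 1; 0.072 -0.064 0 0.08 1; 0.108 -0.096 0 0.12 1; 0.144 -0.128 0 0.16 1; 0.180 -0.160 0 0.203 1"

```text
time_s: 1.15
position: [0.4055, -0.1384, 0.2514]
tool_rot: [[0.998, 0.056, 0.0], [0.056, -0.998, -0.0], [0.0, 0.0, -1.0]]
ft_force: [1.0, -1.2, -0.4]
grip_width: 0.0002
```

Request:
play_rows:
  targets: "0.025 -0.035 0 0.0 1; 0.05 -0.07 0 0 1; 0.07 -0.1 0 0 1; 0.07 -0.1 0 0 1; 0.07 -0.1 0 0 1"

```text
time_s: 1.65
position: [0.4689, -0.036, 0.251]
tool_rot: [[0.998, 0.059, -0.001], [0.059, -0.998, 0.0], [-0.001, -0.0, -1.0]]
ft_force: [-0.8, -0.2, -0.2]
grip_width: 0.0005
```

```bash
cat > look.py <<'E'
import sys,pickle,cv2
from rig import status, eyes, env
from h import *
def look(tag,cams=("wrist","top","scene")):
    s=status.observe();d={}
    for n in cams:
        d[n]=eyes.get_image(n);cv2.imwrite(f"pics/{n}{tag}.png",d[n]["pixels"][:,:,::-1])
    pickle.dump((s,d),open(f"d{tag}.pkl","wb"))
    print(s["time_s"],s["position"].round(4),s["tool_rot"].round(3).tolist(),s["ft_force"].round(2),s["grip_width"])
    return s,d
E
python3 -c "
from look import *
look('1')"
```

```text
1.65 [ 0.4689 -0.036   0.251 ] [[0.998, 0.059, -0.001], [0.059, -0.998, 0.0], [-0.001, -0.0, -1.0]] [-0.77 -0.18 -0.19] 0.0004534621201336313
```

View pics/wrist1.png

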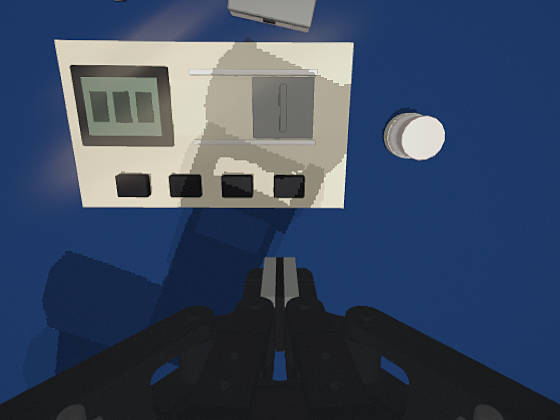

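```bash
python3 - <<'E'
import pickle
from h import *
s,d=pickle.load(open("d1.pkl","rb"))
T=wristT(s,d["wrist"])
c=np.array([.5208,.0315]);a=np.radians(3.3);R=np.array([[np.cos(a),-np.sin(a)],[np.sin(a),np.cos(a)]])
for n,im in d.items():
    p=pts(im,T if n=="wrist" else None)
    l=np.full(p.shape,np.nan); l[...,:2]=(p[...,:2]-c)@R; l[...,2]=p[...,2]
    deck=(abs(l[...,0])<.06)&(abs(l[...,1])<.12)
    z=l[...,2]
    print(n,"deck z",np.nanmedian(z[deck&(z>.05)&(z<.064)]))
    rib=deck&(z>.071)&(z<.083)&(abs(l[...,0]-.02)<.03)&(l[...,1]<0)&(l[...,1]>-.1)
    if rib.any():
        q=l[rib];print(" rib n",len(q),np.percentile(q,[5,50,95],axis=0).round(4).tolist())
        t=q[q[:,2]>.0765]; print("  top",len(t), t.mean(0).round(4) if len(t) else None)
    for i,y in enumerate([-.075,-.025,.025,.075]):
        m=(abs(l[...,0]+.052)<.02)&(abs(l[...,1]-y)<.023)&(z>.0665)&(z<.08)
        if m.any(): print(" tally",i,m.sum(),(l[m][:,:2].min(0)+l[m][:,:2].max(0)).round(4)/2)
    if n=="wrist":
        m=(z>.05)&(z<.085)&(abs(l[...,0])<.1)&(abs(l[...,1])<.16)
        print(cv2.minAreaRect(p[m][:,:2].astype(np.float32)*1000))
        pickle.dump(l,open("l1.pkl","wb"))
E
```

```text
wrist deck z 0.06006907440527154
 rib n 332 [[0.0007, -0.0706, 0.0776], [0.0193, -0.0679, 0.0788], [0.0365, -0.0653, 0.0801]]
  top 331 [ 0.0189 -0.0679  0.0788]
 tally 0 707 [-0.0528 -0.0743]
 tally 1 704 [-0.05285 -0.02405]
 tally 2 723 [-0.0523   0.02565]
 tally 3 736 [-0.05255  0.07585]
((519.8890380859375, 32.98162841796875), (150.33279418945312, 261.2963562011719), 3.361567735671997)
top deck z 0.06009025819394198
 tally 1 56 [-0.05815 -0.0247 ]
 tally 2 40 [-0.0526   0.03395]
 tally 3 133 [-0.05115  0.07555]
scene deck z 0.06096376916538726
 rib n 89 [[0.0031, -0.071, 0.0718], [0.0219, -0.0674, 0.0791], [0.0396, -0.0658, 0.081]]
  top 66 [ 0.0216 -0.0682  0.0794]
 tally 0 140 [-0.0521  -0.07475]
 tally 1 152 [-0.05135 -0.0248 ]
 tally 2 157 [-0.05145  0.02495]
 tally 3 169 [-0.0519   0.07515]
```

```bash
python3 - <<'E'
import pickle
from h import *
s,d=pickle.load(open("d1.pkl","rb"))
im=d["wrist"];p=pts(im,im["T_tool_cam"])
for lo,hi in [(-.004,.004),(-.01,-.004),(-.02,-.01),(-.03,-.02),(-.04,-.03),(-.05,-.04),(-.06,-.05),(-.08,-.06)]:
    m=(p[...,2]>lo)&(p[...,2]<hi)&(abs(p[...,0])<.1)
    if m.any(): print(lo,hi,m.sum(),np.nanmin(p[m],0).round(4),np.nanmax(p[m],0).round(4))
E
```

```text
-0.004 0.004 3 [ 0.01   -0.0053 -0.0039] [ 0.01    0.0016 -0.0038]
-0.01 -0.004 251 [ 0.0059 -0.0116 -0.01  ] [ 0.0111  0.0135 -0.0043]
-0.02 -0.01 702 [ 0.0054 -0.0131 -0.02  ] [ 0.0113  0.0141 -0.01  ]
-0.03 -0.02 869 [ 0.0056 -0.0131 -0.03  ] [ 0.0114  0.0141 -0.02  ]
-0.04 -0.03 1113 [-0.0121 -0.0131 -0.04  ] [ 0.0119  0.0142 -0.03  ]
-0.05 -0.04 2637 [-0.0124 -0.033  -0.05  ] [ 0.0138  0.0339 -0.04  ]
-0.06 -0.05 7965 [-0.0115 -0.041  -0.06  ] [ 0.0142  0.0419 -0.05  ]
-0.08 -0.06 20218 [-0.0091 -0.0572 -0.08  ] [ 0.0182  0.0588 -0.06  ]
```

```bash
python3 - <<'E'
import cv2
i=cv2.imread("pics/wrist1.png")[230:420,180:380]
cv2.imwrite("pics/tip1.png",cv2.resize(i,None,fx=3,fy=3))
E
```

```text
(no output)
```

View pics/tip1.png

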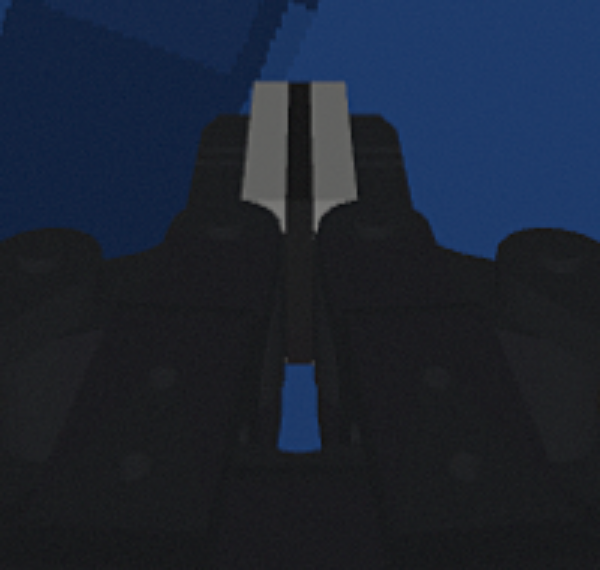

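Request:
play_rows:
  targets: "0.035 0.014 0.02 0.0 1; 0.075 0.029 0.05 0 1; 0.075 0.029 0.09 0 1; 0.075 0.029 0.125 0 1; 0.075 0.029 0.15 0 1"

```text
time_s: 2.3
position: [0.5445, -0.0621, 0.0989]
tool_rot: [[0.998, 0.056, -0.003], [0.056, -0.998, 0.001], [-0.003, -0.001, -1.0]]
ft_force: [1.0, -0.3, 0.2]
grip_width: -0.0001
```

Request:
play_rows:
  targets: "0 0 0.01 0.0 1; 0 0 0.02 0 1; 0 0 0.028 0 1; 0 0 0.033 0 1; 0 0 0.033 0 1"

```text
time_s: 2.8
position: [0.5455, -0.0611, 0.0684]
tool_rot: [[0.998, 0.058, 0.0], [0.058, -0.998, -0.0], [0.0, 0.0, -1.0]]
ft_force: [-0.3, 0.6, 0.0]
grip_width: 0.0001
```

```bash
python3 -c "
from look import *
look('2')"
```

```text
2.8 [ 0.5455 -0.0611  0.0684] [[0.998, 0.058, 0.0], [0.058, -0.998, -0.0], [0.0, 0.0, -1.0]] [-0.26  0.58  0.  ] 0.00014850404161630118
```

View pics/wrist2.png

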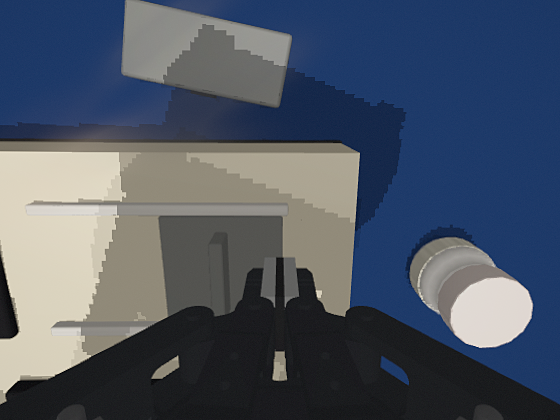

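Request:
play_rows:
  targets: "0 -0.008 0.001 0 1; 0 -0.016 0.001 0 1; 0 -0.024 0.001 0 1; 0 -0.032 0.001 0 1; 0 -0.040 0.001 0 1"

```text
time_s: 3.45
position: [0.5433, -0.0203, 0.0675]
tool_rot: [[0.998, 0.058, 0.0], [0.058, -0.998, -0.0], [0.0, 0.0, -1.0]]
ft_force: [1.5, -1.6, 0.4]
grip_width: -0.0003
```

Request:
play_rows:
  targets: "0 -0.006 0 0 1; 0 -0.012 0 0 1; 0 -0.016 0 0 1; 0 -0.019 0 0 1; 0 -0.019 0 0 1"

```text
time_s: 3.95
position: [0.5419, -0.0018, 0.0672]
tool_rot: [[0.998, 0.058, -0.001], [0.058, -0.998, 0.0], [-0.001, -0.0, -1.0]]
ft_force: [0.2, 0.4, -0.2]
grip_width: -0.0002
```

```bash
cat > chk.py <<'E'
import sys
from look import *
s,d=look(sys.argv[1])
T=wristT(s,d["wrist"])
c=np.array([.5203,.0322]);a=np.radians(3.35);R=np.array([[np.cos(a),-np.sin(a)],[np.sin(a),np.cos(a)]])
print("tcp local",((s["position"][:2]-c)@R).round(4))
for n,im in d.items():
    p=pts(im,T if n=="wrist" else None)
    l=np.full(p.shape,np.nan); l[...,:2]=(p[...,:2]-c)@R; l[...,2]=p[...,2]
    z=l[...,2]
    m=(abs(l[...,0]-.02)<.021)&(l[...,1]>-.1)&(l[...,1]<.02)&(z>.0768)&(z<.0805)
    if m.any(): print(n,"rib",m.sum(),np.percentile(l[m],[5,50,95],axis=0).round(4).tolist())
    m=(z>.05)&(z<.075)&(abs(l[...,0])<.1)&(abs(l[...,1])<.16)
    print(n,cv2.minAreaRect(p[m][:,:2].astype(np.float32)*1000))
E
python3 chk.py 3
```

```text
3.95 [ 0.5419 -0.0018  0.0672] [[0.998, 0.058, -0.001], [0.058, -0.998, 0.0], [-0.001, -0.0, -1.0]] [ 0.24  0.43 -0.19] -0.00024831706701240226
tcp local [ 0.0196 -0.0352]
wrist rib 1006 [[0.0149, -0.0439, 0.0774], [0.028, -0.0196, 0.0789], [0.0381, -0.0164, 0.0801]]
wrist ((529.2083129882812, 23.194183349609375), (132.46726989746094, 242.46377563476562), 3.3525924682617188)
top ((519.5987548828125, 31.414581298828125), (148.84825134277344, 261.31817626953125), 2.5182607173919678)
scene rib 77 [[0.003, -0.0435, 0.077], [0.0264, -0.0208, 0.079], [0.0375, -0.0173, 0.0803]]
scene ((520.6550903320312, 31.04993438720703), (153.63978576660156, 261.1318054199219), 3.239844799041748)
```

View pics/wrist3.png

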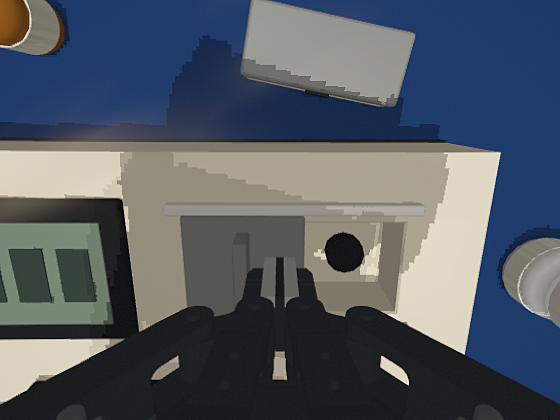

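Request:
play_rows:
  targets: "0 -0.001 0 0 1; 0 -0.002 0 0 1; 0 -0.0025 0 0 1; 0 -0.0025 0 0 1"

```text
time_s: 4.5
position: [0.5419, 0.0003, 0.0673]
tool_rot: [[0.998, 0.058, -0.0], [0.058, -0.998, -0.0], [-0.0, 0.0, -1.0]]
ft_force: [-0.5, -1.2, 1.0]
grip_width: -0.0001
```

```bash
python3 - <<'E'
from rig import status
for i in range(1):
    s=status.observe();print(s["ft_force"],s["position"])
E
```

```text
[-0.50068333 -1.18167118  0.95826557] [5.41896042e-01 3.28056575e-04 6.72737483e-02]
```

Request:
play_rows:
  targets: "0 0.004 0 0 1; 0 0.008 -0.01 0 1; 0 0.015 -0.03 0 1; -0.02 0.02 -0.05 0 1; -0.04 0.03 -0.06 0 1"

```text
time_s: 5.0
position: [0.504, -0.0323, 0.1294]
tool_rot: [[0.998, 0.058, 0.003], [0.058, -0.998, -0.001], [0.003, 0.001, -1.0]]
ft_force: [-0.2, 0.3, 1.1]
grip_width: -0.0002
```

Request:
play_rows:
  targets: "0 0.0 0 0 1; 0 0 0 0 1"

```text
time_s: 5.2
position: [0.5041, -0.0322, 0.128]
tool_rot: [[0.998, 0.057, 0.001], [0.057, -0.998, -0.0], [0.001, 0.0, -1.0]]
ft_force: [0.2, 0.7, 0.2]
grip_width: 0.0004
```

```bash
python3 chk.py 4; python3 - <<'E'
import pickle
from h import *
c=np.array([.5203,.0322]);a=np.radians(3.35);R=np.array([[np.cos(a),-np.sin(a)],[np.sin(a),np.cos(a)]])
for t in "34":
    s,d=pickle.load(open(f"d{t}.pkl","rb"));im=d["wrist"];p=pts(im,wristT(s,im))
    l=p.copy();l[...,:2]=(p[...,:2]-c)@R
    k=(abs(l[...,2]-.044)<.004)&(abs(l[...,0]-.02)<.02)&(abs(l[...,1]+.07)<.02)&(im["pixels"].max(-1)<70)
    q=l[k];print(t,k.sum(),q.min(0).round(4),q.max(0).round(4),np.median(q,0).round(4)); print(cv2.minEnclosingCircle((p[k][:,:2]*1000).astype(np.float32)))
E
```

```text
5.2 [ 0.5041 -0.0322  0.128 ] [[0.998, 0.057, 0.001], [0.057, -0.998, -0.0], [0.001, 0.0, -1.0]] [0.21 0.68 0.23] 0.0003840346305213172
tcp local [-0.0199 -0.0634]
wrist rib 775 [[0.0018, -0.0201, 0.0776], [0.0205, -0.0175, 0.0788], [0.0375, -0.0147, 0.0799]]
wrist ((519.298828125, 30.047080993652344), (150.84947204589844, 256.0226135253906), 3.261198043823242)
top ((519.8041381835938, 37.198036193847656), (148.9518280029297, 250.7816619873047), 2.783308744430542)
scene rib 52 [[0.0023, -0.021, 0.0774], [0.024, -0.0181, 0.0794], [0.0399, -0.0153, 0.0802]]
scene ((520.3571166992188, 31.005783081054688), (153.96336364746094, 261.37176513671875), 3.103971242904663)
3 1068 [ 0.0102 -0.0791  0.0401] [ 0.0292 -0.0599  0.046 ] [ 0.0202 -0.0694  0.044 ]
((543.609130859375, -36.27750778198242), 9.921512603759766)
4 675 [ 0.0097 -0.0789  0.0405] [ 0.029  -0.0604  0.0457] [ 0.0197 -0.0696  0.0439]
((543.82373046875, -36.256248474121094), 9.771883964538574)
```

View pics/wrist4.png

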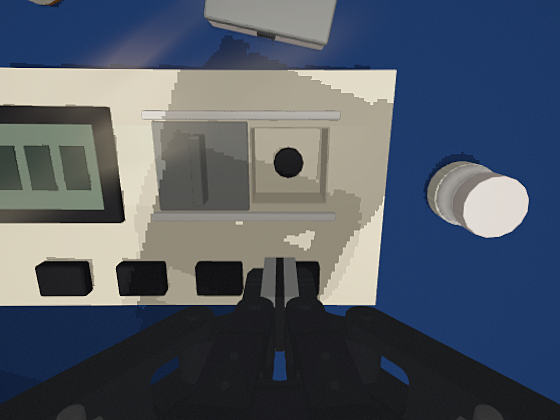

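Request:
play_rows:
  targets: "0.02 0.003 0 0 1; 0.039 0.0065 0.02 0 1; 0.039 0.0065 0.03 0 1; 0.039 0.0065 0.04 0 1; 0.039 0.0065 0.04 0 1"

```text
time_s: 5.85
position: [0.5418, -0.0357, 0.0858]
tool_rot: [[0.998, 0.058, -0.004], [0.058, -0.998, 0.001], [-0.003, -0.001, -1.0]]
ft_force: [0.2, 0.2, 0.1]
grip_width: -0.0001
```

Request:
play_rows:
  targets: "0 0 0.01 0 1; 0 0 0.02 0 1; 0 0 0.03 0 1; 0 0 0.038 0 1; 0 0 0.038 0 1"

```text
time_s: 6.35
position: [0.5425, -0.036, 0.0481]
tool_rot: [[0.998, 0.058, -0.002], [0.058, -0.998, 0.001], [-0.002, -0.001, -1.0]]
ft_force: [0.5, -0.1, 0.6]
grip_width: -0.0003
```

Request:
play_rows:
  targets: "0.001 0 0.004 0 1; 0.001 0 0.006 0 1; 0.001 0 0.008 0 1; 0.001 0 0.009 0 1; 0.001 0 0.009 0 1"

```text
time_s: 6.85
position: [0.5444, -0.0362, 0.0406]
tool_rot: [[0.998, 0.058, 0.001], [0.058, -0.998, -0.0], [0.001, 0.0, -1.0]]
ft_force: [0.4, -0.4, 3.0]
grip_width: 0.0001
```

Request:
play_rows:
  targets: "0 0 0.001 0 1; 0 0 0.002 0 1; 0 0 0.0025 0 1; 0 0 0.0025 0 1; 0 0 0.0025 0 1"

```text
time_s: 7.35
position: [0.5444, -0.0362, 0.0381]
tool_rot: [[0.998, 0.058, 0.001], [0.058, -0.998, -0.0], [0.001, 0.0, -1.0]]
ft_force: [2.1, 0.1, 5.7]
grip_width: -0.0003
```

Request:
play_rows:
  targets: "0 0 0.0005 0 1; 0 0 0.001 0 1; 0 0 0.0015 0 1; 0 0 0.0015 0 1; 0 0 0.0015 0 1"

```text
time_s: 7.85
position: [0.5445, -0.0362, 0.0378]
tool_rot: [[0.998, 0.058, 0.002], [0.058, -0.998, -0.001], [0.002, 0.001, -1.0]]
ft_force: [-3.5, 1.0, 19.1]
grip_width: -0.0003
```

Request:
play_rows:
  targets: "0 0 -0.005 0 1; 0 0 -0.02 0 1; 0 0 -0.04 0 1; 0 0 -0.06 0 1; 0 0 -0.07 0 1"

```text
time_s: 8.35
position: [0.5441, -0.0362, 0.1073]
tool_rot: [[0.998, 0.058, 0.001], [0.058, -0.998, -0.0], [0.001, 0.0, -1.0]]
ft_force: [0.1, 0.1, -1.0]
grip_width: -0.0003
```

Request:
play_rows:
  targets: "0 -0.02 0 0 1; 0 -0.04 0 0 1; 0 -0.06 0 0 1; 0 -0.076 0 0 1; 0 -0.076 0 0 1"

```text
time_s: 8.85
position: [0.5391, 0.0413, 0.1059]
tool_rot: [[0.998, 0.06, -0.001], [0.06, -0.998, 0.0], [-0.001, -0.0, -1.0]]
ft_force: [0.1, -1.1, -0.2]
grip_width: 0.0
```

```bash
python3 chk.py 5
```

```text
8.85 [0.5391 0.0413 0.1059] [[0.998, 0.06, -0.001], [0.06, -0.998, 0.0], [-0.001, -0.0, -1.0]] [ 0.07 -1.06 -0.21] 3.0062995739552818e-05
tcp local [0.0194 0.008 ]
wrist rib 808 [[0.0021, -0.0197, 0.0777], [0.0208, -0.0169, 0.079], [0.0383, -0.0142, 0.08]]
wrist ((519.611328125, 32.14921569824219), (150.69430541992188, 262.2138977050781), 3.289825916290283)
top rib 7 [[0.0006, -0.0203, 0.0775], [0.0023, -0.018, 0.0779], [0.0045, -0.0159, 0.08]]
top ((520.3645629882812, 31.39849853515625), (148.87464904785156, 260.32708740234375), 3.418787956237793)
scene rib 47 [[0.0033, -0.021, 0.0774], [0.0238, -0.0174, 0.0792], [0.0392, -0.0153, 0.0803]]
scene ((520.528564453125, 30.68115997314453), (153.45751953125, 261.9127502441406), 3.3108344078063965)
```

View pics/wrist5.png

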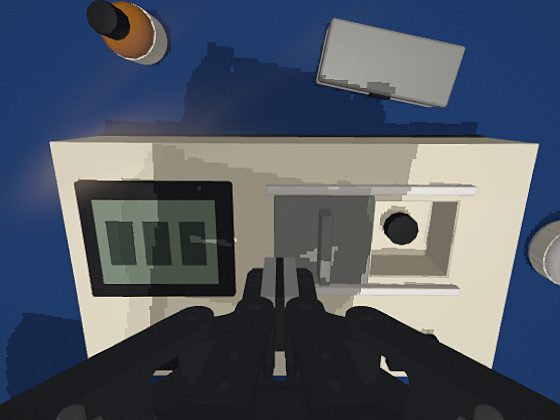

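Counter unmoved, key up, shutter open (rib px ~325,250); the tip is on the display side of the rib with about 5 mm of clearance. Descend, then push it shut.

Request:
play_rows:
  targets: "0 0 0.015 0 1; 0 0 0.028 0 1; 0 0 0.038 0 1; 0 0 0.038 0 1; 0 0 0.038 0 1"

```text
time_s: 9.5
position: [0.5399, 0.0394, 0.0685]
tool_rot: [[0.998, 0.057, 0.0], [0.057, -0.998, -0.0], [0.0, 0.0, -1.0]]
ft_force: [0.3, -0.6, 0.7]
grip_width: -0.0
```

Request:
play_rows:
  targets: "0 0.008 0 0 1; 0 0.016 0 0 1; 0 0.024 0 0 1; 0 0.032 0 0 1; 0 0.04 0 0 1"

```text
time_s: 10.0
position: [0.5423, -0.0011, 0.0686]
tool_rot: [[0.998, 0.057, 0.001], [0.057, -0.998, -0.0], [0.001, 0.0, -1.0]]
ft_force: [0.2, 1.9, 2.5]
grip_width: 0.0003
```

Request:
play_rows:
  targets: "0 0.006 0 0 1; 0 0.011 0 0 1; 0 0.016 0 0 1; 0 0.019 0 0 1; 0 0.019 0 0 1"

```text
time_s: 10.5
position: [0.5431, -0.0195, 0.0682]
tool_rot: [[0.998, 0.057, -0.0], [0.057, -0.998, -0.0], [-0.0, 0.0, -1.0]]
ft_force: [-0.7, 0.3, -0.1]
grip_width: 0.0001
```

```bash
python3 chk.py 6
```

```text
10.5 [ 0.5431 -0.0195  0.0682] [[0.998, 0.057, -0.0], [0.057, -0.998, -0.0], [-0.0, 0.0, -1.0]] [-0.74  0.34 -0.06] 6.16053056091284e-05
tcp local [ 0.0197 -0.0529]
wrist rib 949 [[0.0152, -0.0724, 0.0773], [0.0285, -0.0693, 0.0789], [0.038, -0.0461, 0.08]]
wrist ((534.5945434570312, 13.750709533691406), (123.19317626953125, 222.30328369140625), 3.0487935543060303)
top ((520.8714599609375, 32.49279022216797), (148.67738342285156, 261.8099060058594), 3.466982126235962)
scene rib 40 [[0.0225, -0.0732, 0.0772], [0.0304, -0.0688, 0.0792], [0.039, -0.0453, 0.0801]]
scene ((520.9500122070312, 31.241493225097656), (153.92515563964844, 261.1052551269531), 2.9370532035827637)
```

View pics/wrist6.png

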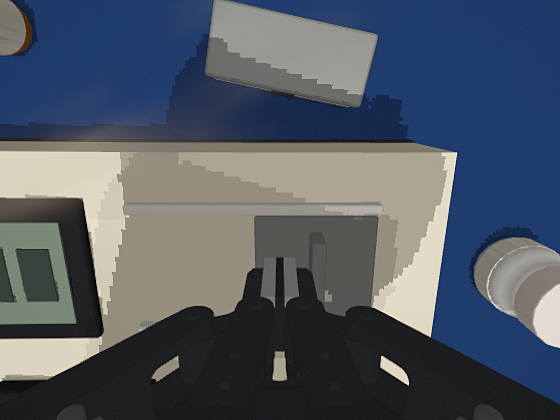

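Request:
play_rows:
  targets: "0 0.0005 0 0 1; 0 0.001 0 0 1; 0 0.0015 0 0 1; 0 0.0015 0 0 1"

```text
time_s: 11.05
position: [0.543, -0.02, 0.0681]
tool_rot: [[0.998, 0.058, -0.001], [0.058, -0.998, 0.001], [-0.001, -0.001, -1.0]]
ft_force: [0.0, 4.9, -0.5]
grip_width: 0.0001
```

Request:
play_rows:
  targets: "0 -0.003 0 0 1; 0 -0.006 0 0 1; 0 -0.008 -0.02 0 1; 0 -0.008 -0.05 0 1; -0.02 -0.008 -0.09 0 1"

```text
time_s: 11.55
position: [0.5233, -0.0139, 0.1583]
tool_rot: [[0.998, 0.058, -0.001], [0.058, -0.998, -0.0], [-0.001, -0.0, -1.0]]
ft_force: [0.3, -0.0, 0.2]
grip_width: -0.0003
```

Request:
play_rows:
  targets: "-0.03 0 -0.03 0 1; -0.06 0 -0.05 0 1; -0.06 0 -0.05 0 1; -0.06 0 -0.05 0 1; -0.06 0 -0.05 0 1"

```text
time_s: 12.05
position: [0.4633, -0.0173, 0.2077]
tool_rot: [[0.998, 0.058, -0.001], [0.058, -0.998, 0.0], [-0.001, -0.0, -1.0]]
ft_force: [0.3, 0.2, -0.1]
grip_width: 0.0003
```

```bash
python3 chk.py 7; python3 - <<'E'
import pickle
from h import *
for t in "07":
    s,d=pickle.load(open(f"d{t}.pkl","rb"));p=pts(d["scene"]);x,y,z=p[...,0],p[...,1],p[...,2]
    m=(x>.35)&(x<.75)&(y>-.3)&(y<.3)&(z>.012)&(z<.09)
    k,lab,st,c=cv2.connectedComponentsWithStats(m.astype(np.uint8))
    for i in range(1,k):
        if st[i,4]>100: print(t,st[i],p[lab==i].mean(0).round(3))
E
```

```text
12.05 [ 0.4633 -0.0173  0.2077] [[0.998, 0.058, -0.001], [0.058, -0.998, 0.0], [-0.001, -0.0, -1.0]] [ 0.32  0.21 -0.08] 0.0003102693574771504
tcp local [-0.0598 -0.0461]
wrist rib 439 [[0.0015, -0.0723, 0.0776], [0.0189, -0.0697, 0.0788], [0.0369, -0.067, 0.08]]
wrist ((519.32763671875, 32.718406677246094), (151.0302734375, 261.714111328125), 3.295001983642578)
top ((520.5656127929688, 32.157806396484375), (148.8834686279297, 261.357177734375), 3.1310102939605713)
scene rib 46 [[0.0033, -0.0733, 0.077], [0.0211, -0.0701, 0.0792], [0.0391, -0.0676, 0.0801]]
scene ((520.5999755859375, 30.979576110839844), (153.4914093017578, 261.509521484375), 3.319134473800659)
0 [  226   138   162   119 10859] [0.54  0.042 0.058]
0 [210 141  23  30 521] [ 0.532 -0.165  0.041]
0 [226 211  45  39 869] [ 0.646 -0.017  0.025]
0 [311 254  18  28 370] [0.655 0.134 0.04 ]
7 [  226   138   162   119 10858] [0.54  0.042 0.058]
7 [210 141  23  30 534] [ 0.532 -0.165  0.04 ]
7 [226 211  45  39 864] [ 0.646 -0.017  0.025]
7 [311 254  18  28 369] [0.655 0.134 0.04 ]
```

View pics/wrist7.png

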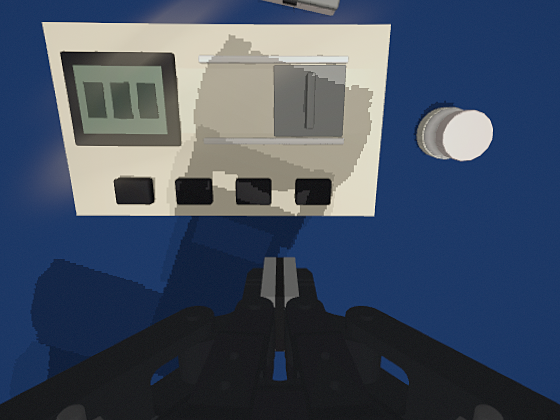

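The shutter is shut (rib at px 310,100, at about y -70 mm in the counter's frame). Nothing has moved and the arm is clear.

```bash
python3 -c "
from rig import env
print(env.close_job())"
```

```text
the job is handed in; nothing more can be done
None
```

I did the whole sequence with the shut fingertips and handed the job in at about 12 s. No verdict was reported.

- **Shutter open:** I pushed the rib along until the shutter was about 53 mm open.
- **Key pressed:** I pressed the sunken key until it bottomed out. The tip stopped about 6 mm below the key's rest height. The force rose to about 19 N at the stop, more than the 5 N the key needs but under the 38 N limit.
- **Key back up:** After I lifted the finger out, the wrist picture showed the key up in the well.
- **Shutter shut:** I pushed the rib back to its end stop with about 5 N.

In the last pictures the rib is over the centre of the well, within about 0.5 mm of fully shut. The counter is within about 1 mm of its start and the bottle, jar and slide box have not moved. The fingers are clear of everything, and no check failed. The top camera's first rectangle fits during the work wandered by a few mm where the arm hid part of the counter; the final fits agreed. I did not measure the tally keys' travel, but the fingers never went down over them.

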